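Index the next salvaged card to the tester and start its test

TASK

Put the waiting circuit card on test: first press the yellow key so that it stays down and the white one pops up, then push the round table one click (a quarter turn) clockwise seen from above, so that the waiting card faces the contact head. Next push the contact head with the red tab fully home against the card, and last press the blue key so that it stays down and the yellow one pops up. Leave the green key alone and do not knock the other things on the table about.

Things in the scene. Friction and masses are not known exactly. Their poses are not given: they have to be found in the camera images.
- white_top (a point): Centre of the top face of the white key (standby key, latched down at the start). The keys are four 24 x 44 mm caps in one row, 42 mm apart centre to centre, in any order, on a grey housing 190 x 80 x 42 mm; key tops stand 67 mm above the work surface when up and about 56 mm when latched down. This point moves with the key; its y axis runs along the row, its x axis across it, away from the operator.
- yellow_top (a point): Centre of the top face of the yellow key (table-turning key). The keys are four 24 x 44 mm caps in one row, 42 mm apart centre to centre, in any order, on a grey housing 190 x 80 x 42 mm; key tops stand 67 mm above the work surface when up and about 56 mm when latched down. This point moves with the key; its y axis runs along the row, its x axis across it, away from the operator.
- blue_top (a point): Centre of the top face of the blue key (card-test key). The keys are four 24 x 44 mm caps in one row, 42 mm apart centre to centre, in any order, on a grey housing 190 x 80 x 42 mm; key tops stand 67 mm above the work surface when up and about 56 mm when latched down. This point moves with the key; its y axis runs along the row, its x axis across it, away from the operator.
- green_top (a point): Centre of the top face of the green key (another test program's key, to be left alone). The keys are four 24 x 44 mm caps in one row, 42 mm apart centre to centre, in any order, on a grey housing 190 x 80 x 42 mm; key tops stand 67 mm above the work surface when up and about 56 mm when latched down. This point moves with the key; its y axis runs along the row, its x axis across it, away from the operator.
- key_white (a joint): Travel of the white key in m: 0 fully up, about 0.011 latched down, 0.016 at the bottom stop. A spring lifts it. Pressed to about 0.013 or more and let go, it stays latched, and the key that was latched pops up; this takes about 4 N.
- key_yellow (a joint): Travel of the yellow key in m: 0 fully up, about 0.011 latched down, 0.016 at the bottom stop. A spring lifts it. Pressed to about 0.013 or more and let go, it stays latched, and the key that was latched pops up; this takes about 4 N.
- key_blue (a joint): Travel of the blue key in m: 0 fully up, about 0.011 latched down, 0.016 at the bottom stop. A spring lifts it. Pressed to about 0.013 or more and let go, it stays latched, and the key that was latched pops up; this takes about 4 N.
- key_green (a joint): Travel of the green key in m: 0 fully up, about 0.011 latched down, 0.016 at the bottom stop. A spring lifts it. Pressed to about 0.013 or more and let go, it stays latched, and the key that was latched pops up; this takes about 4 N.
- table_centre (a point): Centre of the tester's round aluminium index table (194 mm across), on its top face, 30 mm above the work surface. Four nests lie round it at 60 mm from the centre, a quarter turn apart; cards on it reach up to 45 mm above the work surface. The axis is vertical.
- push_post (a point): One of four upright posts for pushing the index table round: the one that at the start stands half-way between the waiting card's nest and the nest at the contact head. The point is on the post's axis, 78 mm above the work surface, 82 mm from the table centre; posts are 14 mm thick with a 17 mm ball top, 30 to 86 mm high. The other three are at quarter turns from it. Moves with the table.
- index_table (a joint): Angle of the index table in rad, growing clockwise seen from above; 0 at the start position, 1.571 at the next one. A spring roller clicks into a detent every quarter turn: leaving or entering takes up to about 10 N at a post, in between it turns with light friction and stays where it is left. Within 0.05 rad of a detent it pulls itself in when let go.
- waiting_card (a point): Centre of the card that waits, clamped in the nest on the operator's side of the index table: a green salvaged plug-in circuit card with a white connector block, 40 x 63 x 14 mm. (A second card like it, already tested, sits in the nest at the contact head; the other two nests are empty.)
- test_station (a point): Fixed point of the tester in front of its contact head, 60 mm from the table centre: where the centre of a card lies when its nest faces the head. The tester's y axis points from the table centre to the head.
- head_tab (a point): Middle of the outer face (the one turned away from the table) of the red push tab on the sliding contact head, 70 mm above the work surface; the tab is 60 mm wide, 7 mm thick and reaches from 62 to 88 mm high; the black block below it goes on down to 34 mm. At the start the tab lies about 160 mm from the table centre. Its y axis points away from the table centre. Moves with the head.
- contact_head (a joint): Travel of the contact head towards the table in m: 0 drawn back, 0.040 fully home against its stop (contacts touching the card). It slides with about 2 N of friction and stays where it is left.
- laptop_drive: bystander: silver disk drive, 70 x 100 x 11 mm; origin at the centre of its underside
- dish: bystander: steel screw dish, 77 mm across, 15 mm high; origin at the centre of its underside
- driver: bystander: black and blue screwdriver, 156 mm long; origin at the centre of its underside
- brush: bystander: wooden brush, 141 mm long; origin at the centre of its underside

How it is judged (in metres and radians):
On the way, in this order (a step that is already met when the one before it is completed fails the run):
1. the yellow key is latched down, the white key is up, and the table and the head have not been moved yet (value of joint key_yellow between 0.008 and 0.0135 m and value of joint each of key_white, key_blue below 0.003 m and value of joint contact_head below 0.014 m and value of joint index_table between -0.1 and 0.1 rad), for 0.2 s.
2. the table has clicked in a quarter turn on, with the yellow key still down and the head still drawn back (value of joint index_table between 1.5 and 1.64 rad and value of joint key_yellow between 0.008 and 0.0135 m and value of joint contact_head below 0.014 m), for 0.2 s.
3. the contact head is home against the card, with the yellow key still down (value of joint contact_head above 0.036 m and value of joint index_table between 1.5 and 1.64 rad and value of joint key_yellow between 0.008 and 0.0135 m and value of joint key_blue below 0.003 m), for 0.2 s.
At the end, for the whole second after the job is handed in: The blue key is latched down (travel 8 to 13.5 mm) and the white, yellow and green keys are up (under 3 mm); the index table rests in the next detent (joint 1.50 to 1.64 rad) with the waiting card's centre within 8 mm of the test station; the contact head is home (travel over 36 of 40 mm) (value of joint key_blue between 0.008 and 0.0135 m and value of joint each of key_white, key_yellow, key_green below 0.003 m and value of joint index_table between 1.5 and 1.64 rad and value of joint contact_head above 0.036 m and horizontal distance between waiting_card and test_station below 0.008 m); the robot touches nothing.
It fails at once if the green key is pressed (over 8 mm) (value of joint key_green above 0.008 m).
It fails at once if one of the bystanders is shifted by more than 30 mm (distance of any of laptop_drive, dish, driver, brush from where it was at the start of the episode above 0.03 m).
It also fails if it takes over 61 s, if anything falls off the work surface, if the arm or the gripper's body presses on something with over 40 N, if the wrist force passes 120 N, or if a joint passes its speed limit or range.

ROBOT

A 6-joint arm with a two-finger parallel gripper is mounted at the origin on a cart in front of the work surface, level with it; the furniture and walls round the work are solid. World frame = base frame: x ahead of the robot, y to its left, z up, the work surface at z = 0. Lengths are in m, angles in degrees, forces in N, time in s.
With the tool pointing down it reaches from about 0.35 to 0.875 m from the base axis. Payload 4.2 kg.
Tool frame: the origin (TCP) lies on the centre line of the jaws, within the pads' length; the fingertips stand 19 mm ahead of it and the grasp point (between the pads) is the TCP; x points along the fingers, y is the direction in which the jaws open and shut, and the axes are right-handed (so a half turn about x gives the same grasp; the last joint's range is limited). The gripper opens to 87 mm and grips with 3 to 60 N. Pads are 19 mm wide; open, the fingers measure 117 mm over their backs; the gripper's body (75 mm by 190 mm) begins 51 mm behind the grasp point.
Start: joints at [86.723, 22.042, 0.453, 0, -68.411, -14.817], TCP at [0.194, 0.594, 0.242] pointing down, gripper open.
Joint ranges: [-179.83, 179.83], [-69.29, 118.12], [-61.27, 80.66], [-181.25, 117.63], [-171.15, -9.14], [-177.46, 177.46]. Speed limits (degrees/s): [159.86, 159.86, 180, 180, 180, 180].

INTERFACE

Orientations are given as a 3x3 rotation matrix whose columns are the frame's x, y, z axes.
In Python, from station import r, viewer, job, spotter gives the robot as it stands.
- The arm moves only by the tool play_rows, never from a script. Its argument "commands" is a list of rows, each an object of numbers: "fingers": the gripper command: -1 is fully open, 1 is shut, values between are in proportion; "tx", "ty", "tz": the shift along the tool's x, y, z normalised to -1 to 1, where 1 is 750 mm; "ax", "ay", "az": the turn, a rotation vector about the tool's x, y, z normalised to -1 to 1, where 1 is pi rad. In form: [{"fingers": .., "tx": .., "ty": .., "tz": .., "ax": .., "ay": .., "az": ..}, ...]. A call has 1 to 5 rows; each row is the pose to reach, as a shift and turn from the pose commanded when the call began, along the tool's axes at that moment, turning the shorter way round; what a row does not reach only later rows make up. A row lasts 1/12 s, in which the tool goes at most 41.7 mm and 7.16 degrees, less where a joint would pass 70% of its speed; a pose out of reach is approached as far as the arm can. A call with a number of a shift or a turn outside -1 to 1 is refused whole. A call with a gripper value outside its range is refused whole. The fingers move at their own pace and stop on an object; the grip force is fixed at half the most. Time passes only in rows, so rows that repeat a pose let the fingers close. It gives the time, the measured TCP pose, the force and the opening at its end, in the units of the state.
- r.sense(): the state, without advancing time (a new reading comes with each control period).
- viewer.capture(name): name is "scene" or "top" or "wrist"; returns a dict with "image" (480x640x3 uint8, red, green, blue), "fx", "fy", "cx", "cy" (pixels), "R" (3x3) and "t" (3): a world point X has camera coordinates R X + t; the wrist camera has in their place "mount" (4x4, takes a point from camera to tool coordinates, whose origin is the TCP and whose axes are the tool frame's). Camera axes: x right, y down, z forward; pixel columns grow to the right and rows downward; lengths in m; the calibration is good to about 2 mm. A picture is of the moment at which its call begins: read the wrist's pose just before it. There is no depth.
- job.finish_job(): hands the job in, once; it reports no verdict.
Trained networks look in a picture, given as the dict that the camera call returned (one of the last four; its "shot" number tells which), for a name from the list of things; names that differ only in an ending like _2 or _b are one class to them, and where a whole thing is asked for, a point or a joint stands for the part that bears it (a point fixed in the world has none). Each returns a list of dicts, best first, with "score" (0 to 1); they miss things now and then, are a little off and sometimes report something else, mostly with a low value. They report only what shows in the picture. A call takes as long as a camera call.
- spotter.find_in(name, picture): "uv" ([column, row] in pixels, amid what is visible of it).
- spotter.silhouettes(name, picture): "region" (480x640 bool, what is visible of it) and "uv" ([column, row] in pixels, amid what is visible of it).
The state is a dict: "time_s": time; "joints": joint angles; "joint_velocities": joint speeds; "effort": joint torques, N m; "tcp_pos": TCP position; "ee_rot": TCP orientation; "wrist_force": force on the tool from outside, world axes, zero at the start; "moment": the same for the moment, N m; "gripper_width": opening from 0.0 (shut) to 1.0 (fully open).
Only numpy, scipy, OpenCV 4.12 (cv2) and the standard library are available. Lean on these libraries where they do the work, as an engineer would, in place of code of your own. Each camera call takes 0.05 s, during which the arm holds its last target. There are 200 camera calls.

## Working session

There is one attempt and no reset: what is moved stays moved. The work goes in short steps, Python scripts to look and compute and a tool call to move; the robot and the scene stay as the last step left them, time stands still between calls to the robot, and variables do not carry over. Pictures are saved under pics/ and viewed, about 8 in all and at most 12, crops included, and the job is handed in when it is done.

Besides the shell and the picture viewer there is one more tool, called after ">>>" in YAML: its name, and indented under it one key for each argument. play_rows: Moves the arm, as the interface text tells. Its arguments: {"type":"object","properties":{"commands":{"type":"array"}},"required":["commands"]}

```bash
mkdir -p pics; cat > h.py <<'E'
import numpy as np, cv2
from station import r, viewer, job, spotter
def save(p,n): cv2.imwrite('pics/'+n+'.png', p['image'][:,:,::-1])
def ray(p,uv):
    d=np.array([(uv[0]-p['cx'])/p['fx'],(uv[1]-p['cy'])/p['fy'],1.0])
    return -p['R'].T@p['t'], p['R'].T@d
def atz(p,uv,z):
    o,d=ray(p,uv); return o+d*(z-o[2])/d[2]
def tri(l):
    A=np.zeros((3,3));b=np.zeros(3)
    for p,uv in l:
        o,d=ray(p,uv);d=d/np.linalg.norm(d);M=np.eye(3)-np.outer(d,d);A+=M;b+=M@o
    return np.linalg.solve(A,b)
def proj(p,X):
    c=p['R']@np.array(X)+p['t']; return [p['fx']*c[0]/c[2]+p['cx'],p['fy']*c[1]/c[2]+p['cy']]
E
python3 - <<'E'
from h import *
S=viewer.capture('scene');T=viewer.capture('top')
save(S,'s');save(T,'t')
Z=dict(white_top=.056,yellow_top=.067,blue_top=.067,green_top=.067,table_centre=.03,push_post=.078,waiting_card=.04,head_tab=.07,laptop_drive=.01,dish=.01,driver=.01,brush=.01)
for n in Z:
    a=spotter.find_in(n,S)[:3];b=spotter.find_in(n,T)[:3]
    print(n,[(np.round(k['uv']),round(k['score'],2)) for k in a],[(np.round(k['uv']),round(k['score'],2),np.round(atz(T,k['uv'],Z[n]),3)) for k in b], np.round(tri([(S,a[0]['uv']),(T,b[0]['uv'])]),3) if a and b else '')
st=r.sense();print(st['time_s'],st['tcp_pos'],np.round(st['ee_rot'],3))
E
```

```text
white_top [(array([364., 279.]), 0.7)] [(array([321., 274.]), 0.75, array([0.394, 0.217, 0.056])), (array([281., 289.]), 0.59, array([0.365, 0.29 , 0.056]))] [0.39  0.211 0.044]
yellow_top [(array([380., 265.]), 0.6)] [(array([344., 272.]), 0.54, array([0.399, 0.175, 0.067]))] [0.398 0.173 0.054]
blue_top [(array([341., 286.]), 0.92)] [(array([298., 286.]), 0.76, array([0.372, 0.258, 0.067]))] [0.371 0.257 0.058]
green_top [(array([320., 296.]), 0.78), (array([262., 385.]), 0.3)] [(array([280., 290.]), 0.7, array([0.363, 0.292, 0.067])), (array([416., 240.]), 0.22, array([0.46 , 0.045, 0.067]))] [0.363 0.294 0.057]
table_centre [(array([300., 234.]), 0.55)] [(array([299., 279.]), 0.63, array([0.382, 0.259, 0.03 ])), (array([279., 289.]), 0.63, array([0.364, 0.294, 0.03 ]))] [0.398 0.281 0.141]
push_post [(array([299., 232.]), 0.68), (array([376., 265.]), 0.39), (array([322., 295.]), 0.34)] [] 
waiting_card [(array([329., 239.]), 0.68)] [(array([340., 191.]), 0.93, array([0.549, 0.185, 0.04 ]))] [0.549 0.182 0.023]
head_tab [(array([268., 263.]), 0.85)] [(array([318., 169.]), 0.7, array([0.585, 0.228, 0.07 ])), (array([416., 244.]), 0.62, array([0.452, 0.045, 0.07 ]))] [ 0.614  0.247 -0.05 ]
laptop_drive [(array([384., 371.]), 0.88)] [(array([314., 169.]), 0.71, array([0.595, 0.234, 0.01 ])), (array([292., 352.]), 0.65, array([0.243, 0.268, 0.01 ]))] [ 0.566  0.153 -0.288]
dish [(array([262., 386.]), 0.74)] [(array([212., 326.]), 0.7, array([0.289, 0.421, 0.01 ]))] [0.288 0.422 0.002]
driver [(array([428., 251.]), 0.72)] [(array([419., 240.]), 0.56, array([0.462, 0.029, 0.01 ]))] [0.461 0.025 0.   ]
brush [] [(array([253.,  93.]), 0.62, array([0.74 , 0.356, 0.01 ])), (array([316., 169.]), 0.53, array([0.594, 0.23 , 0.01 ]))] 
1.3 [0.19406814 0.59407162 0.24156256] [[-0.    -0.311 -0.951]
 [-0.    -0.951  0.311]
 [-1.     0.     0.   ]]
```

```bash
python3 - <<'E'
import cv2
s=cv2.imread('pics/s.png');t=cv2.imread('pics/t.png')
cv2.imwrite('pics/s2.png',cv2.resize(s[180:420,180:480],(750,600)))
cv2.imwrite('pics/t2.png',cv2.resize(t[60:380,150:470],(600,600)))
E
```

```text
(no output)
```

View pics/t2.png

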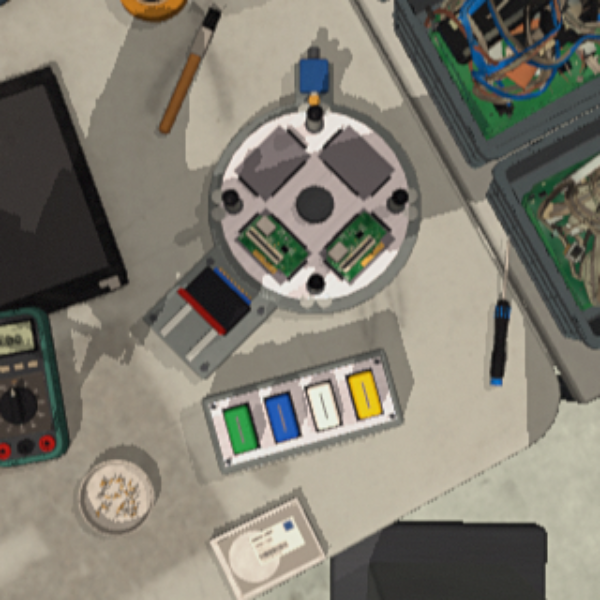

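View pics/s2.png

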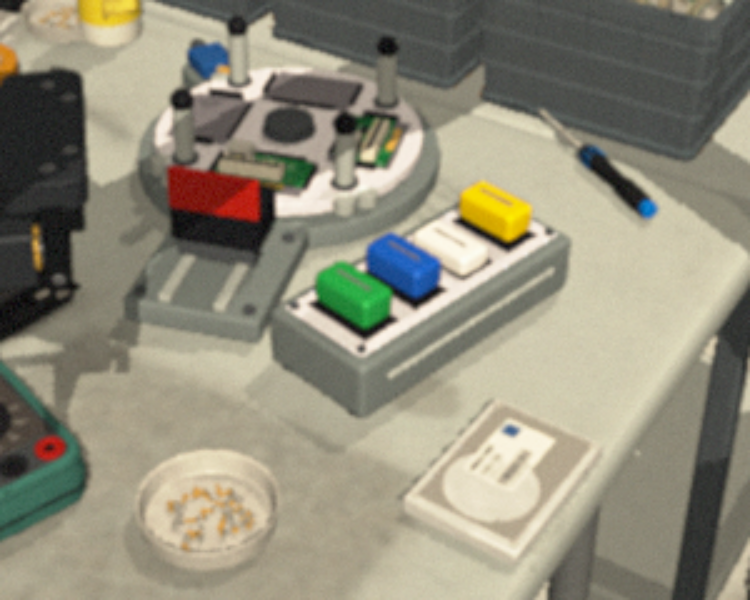

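The top view shows, at full-image pixels, the hub at about (317,169) and the posts at (318,123), (273,166), (362,166) and (318,211). The keys from left to right are green (278,288), blue (300,282), white (322,276) and yellow (345,271). The red tab is at about (257,226). The waiting card is at lower right (340,191), so the push post is the bottom one. The scene view agrees and shows the white key latched.

```bash
python3 - <<'E'
from h import *
T=viewer.capture('top');S=viewer.capture('scene')
f=lambda x,y:(150+x/1.875,60+y/1.875); g=lambda x,y:(180+x/2.5,180+y/2.5)
for n,a,b in [('far',(315,116),(237,24)),('left',(231,197),(182,98)),('right',(399,197),(388,45)),('push',(316,283),(346,123))]:
    print(n,np.round(atz(T,f(*a),.082),4),np.round(tri([(T,f(*a)),(S,g(*b))]),4))
for n,a,b,z in [('hub',(314,204),(288,126),.034),('tabTopL',(178,294),(169,168),.088),('tabTopR',(226,333),(261,182),.088),('yel',(364,394),(495,197),.067),('whi',(323,404),(453,242),.056),('blu',(281,416),(404,252),.067),('gre',(239,428),(353,281),.067)]:
    print(n,np.round(atz(T,f(*a),z),4),np.round(tri([(T,f(*a)),(S,g(*b))]),4))
print(r.sense()['time_s'])
E
```

```text
far [0.669  0.2294 0.082 ] [0.6701 0.2293 0.0771]
left [0.5882 0.3082 0.082 ] [0.589  0.3079 0.075 ]
right [0.5925 0.1468 0.082 ] [0.5928 0.1449 0.0756]
push [0.5075 0.2248 0.082 ] [0.5075 0.2238 0.0754]
hub [0.5911 0.2281 0.034 ] [0.5912 0.227  0.0297]
tabTopL [0.4934 0.3555 0.088 ] [0.4933 0.3552 0.0855]
tabTopR [0.4575 0.3091 0.088 ] [0.4574 0.309  0.0823]
yel [0.4021 0.1757 0.067 ] [0.4011 0.1741 0.0639]
whi [0.3912 0.215  0.056 ] [0.3895 0.2125 0.0488]
blu [0.3792 0.2555 0.067 ] [0.3779 0.2538 0.062 ]
gre [0.3668 0.2957 0.067 ] [0.3657 0.2944 0.0622]
1.4
```

```bash
cat >> h.py <<'E'
def plan(goals):
    s=r.sense();R=np.array(s['ee_rot']);p=np.array(s['tcp_pos']);y0=np.degrees(np.arctan2(R[1,1],R[0,1]))
    print('t',round(s['time_s'],2),'tcp',np.round(p,4),'yaw',round(y0,2),'F',np.round(s['wrist_force'],1),'w',round(s['gripper_width'],3),'xax',np.round(R[:,0],3),'j',np.round(s['joints'],0))
    for q,yaw in goals:
        d=R.T@(np.array(q)-p)/.75; dy=(yaw-y0+180)%360-180
        print('tx %.4f ty %.4f tz %.4f ax %.4f'%(*d,-dy/180))
E
python3 -c "
from h import *
plan([((.4015,.175,.15),-163.6)])"
```

```text
t 1.4 tcp [0.1941 0.5941 0.2416] yaw -108.09 F [-0.3 -0.  -0.4] w 0.997 xax [ 0.  0. -1.] j [ 87.  22.   0.   0. -68. -15.]
tx 0.1221 ty 0.4453 tz -0.4364 ax 0.3084
```

>>> play_rows:
  commands:
    - {"fingers": 1, "tx": 0.122, "ty": 0.445, "tz": -0.436, "ax": 0.308}
    - {"fingers": 1, "tx": 0.122, "ty": 0.445, "tz": -0.436, "ax": 0.308}
    - {"fingers": 1, "tx": 0.122, "ty": 0.445, "tz": -0.436, "ax": 0.308}
    - {"fingers": 1, "tx": 0.122, "ty": 0.445, "tz": -0.436, "ax": 0.308}
    - {"fingers": 1, "tx": 0.122, "ty": 0.445, "tz": -0.436, "ax": 0.308}

```text
$.commands[0]: bad value
```

```bash
python3 -c "
from h import *
plan([((.4015,.175,.15),-163.6)])"
```

```text
t 1.4 tcp [0.1941 0.5941 0.2416] yaw -108.09 F [-0.3 -0.  -0.4] w 0.997 xax [ 0.  0. -1.] j [ 87.  22.   0.   0. -68. -15.]
tx 0.1221 ty 0.4453 tz -0.4364 ax 0.3084
```

Every field is needed, so I'll include ay and az.

>>> play_rows:
  commands:
    - {"fingers": 1, "tx": 0.122, "ty": 0.445, "tz": -0.436, "ax": 0.308, "ay": 0, "az": 0}
    - {"fingers": 1, "tx": 0.122, "ty": 0.445, "tz": -0.436, "ax": 0.308, "ay": 0, "az": 0}
    - {"fingers": 1, "tx": 0.122, "ty": 0.445, "tz": -0.436, "ax": 0.308, "ay": 0, "az": 0}
    - {"fingers": 1, "tx": 0.122, "ty": 0.445, "tz": -0.436, "ax": 0.308, "ay": 0, "az": 0}
    - {"fingers": 1, "tx": 0.122, "ty": 0.445, "tz": -0.436, "ax": 0.308, "ay": 0, "az": 0}

```text
time_s: 1.82
tcp_pos: [0.2852, 0.4091, 0.2014]
ee_rot: [[0.0, -0.811, -0.585], [0.0, -0.585, 0.811], [-1.0, -0.0, 0.0]]
wrist_force: [0.8, 0.0, 0.6]
gripper_width: 0.705
```

```bash
python3 -c "
from h import *
plan([((.4015,.175,.15),-163.6)])"
```

```text
t 1.82 tcp [0.2852 0.4091 0.2014] yaw -144.21 F [0.8 0.  0.6] w 0.705 xax [ 0.  0. -1.] j [ 74.  12. -20.   0. -58. -38.]
tx 0.0684 ty 0.0567 tz -0.3439 ax 0.1077
```

>>> play_rows:
  commands:
    - {"fingers": 1, "tx": 0.068, "ty": 0.057, "tz": -0.344, "ax": 0.108, "ay": 0, "az": 0}
    - {"fingers": 1, "tx": 0.068, "ty": 0.057, "tz": -0.344, "ax": 0.108, "ay": 0, "az": 0}
    - {"fingers": 1, "tx": 0.068, "ty": 0.057, "tz": -0.344, "ax": 0.108, "ay": 0, "az": 0}
    - {"fingers": 1, "tx": 0.068, "ty": 0.057, "tz": -0.344, "ax": 0.108, "ay": 0, "az": 0}
    - {"fingers": 1, "tx": 0.068, "ty": 0.057, "tz": -0.344, "ax": 0.108, "ay": 0, "az": 0}

```text
time_s: 2.23
tcp_pos: [0.3771, 0.2264, 0.1618]
ee_rot: [[0.001, -0.958, -0.287], [0.001, -0.287, 0.958], [-1.0, -0.001, 0.001]]
wrist_force: [0.7, 0.1, -0.2]
gripper_width: 0.321
```

```bash
python3 -c "
from h import *
plan([((.4015,.175,.15),-163.6)])"
```

```text
t 2.23 tcp [0.3771 0.2264 0.1618] yaw -163.3 F [ 0.7  0.1 -0.2] w 0.321 xax [ 0.001  0.001 -1.   ] j [ 52.   9. -31.   0. -50. -36.]
tx 0.0157 ty -0.0115 tz -0.0750 ax 0.0016
```

>>> play_rows:
  commands:
    - {"fingers": 1, "tx": 0.015, "ty": -0.011, "tz": -0.073, "ax": 0, "ay": 0, "az": 0}
    - {"fingers": 1, "tx": 0.015, "ty": -0.011, "tz": -0.073, "ax": 0, "ay": 0, "az": 0}
    - {"fingers": 1, "tx": 0.015, "ty": -0.011, "tz": -0.073, "ax": 0, "ay": 0, "az": 0}
    - {"fingers": 1, "tx": 0.015, "ty": -0.011, "tz": -0.073, "ax": 0, "ay": 0, "az": 0}
    - {"fingers": 1, "tx": 0.015, "ty": -0.011, "tz": -0.073, "ax": 0, "ay": 0, "az": 0}

```text
time_s: 2.65
tcp_pos: [0.4005, 0.1786, 0.1508]
ee_rot: [[0.001, -0.958, -0.287], [0.001, -0.287, 0.958], [-1.0, -0.001, 0.0]]
wrist_force: [0.1, 0.3, -0.1]
gripper_width: 0.02
```

```bash
python3 - <<'E'
from h import *
plan([((.4015,.175,.068),-163.6)])
s=r.sense();W=viewer.capture('wrist');save(W,'w1')
M=np.array(W['mount']);R=np.array(s['ee_rot']);Tt=np.eye(4);Tt[:3,:3]=R;Tt[:3,3]=s['tcp_pos'];E=np.linalg.inv(Tt@M);W['R']=E[:3,:3];W['t']=E[:3,3]
for n in ['yellow_top','white_top','blue_top','push_post']:
    print(n,[(np.round(k['uv']),round(k['score'],2),np.round(atz(W,k['uv'],.067),4)) for k in spotter.find_in(n,W)[:2]])
print(proj(W,(.4015,.175,.067)))
E
```

```text
t 2.65 tcp [0.4005 0.1786 0.1508] yaw -163.33 F [ 0.1  0.3 -0.1] w 0.02 xax [ 0.001  0.001 -1.   ] j [ 45.   9. -32.   0. -48. -29.]
tx 0.1104 ty 0.0002 tz -0.0051 ax 0.0015
yellow_top [(array([147., 356.]), 0.73, array([0.4968, 0.2881, 0.067 ])), (array([323., 237.]), 0.61, array([0.4026, 0.1696, 0.067 ]))]
white_top [(array([322., 286.]), 0.5, array([0.3939, 0.2024, 0.067 ]))]
blue_top [(array([321., 352.]), 0.52, array([0.3801, 0.2496, 0.067 ])), (array([149., 355.]), 0.47, array([0.4955, 0.2866, 0.067 ]))]
push_post [(array([ 86., 205.]), 0.58, array([0.5518, 0.1919, 0.067 ]))]
[np.float64(322.4798720004376), np.float64(245.45449135066607)]
```

View pics/w1.png

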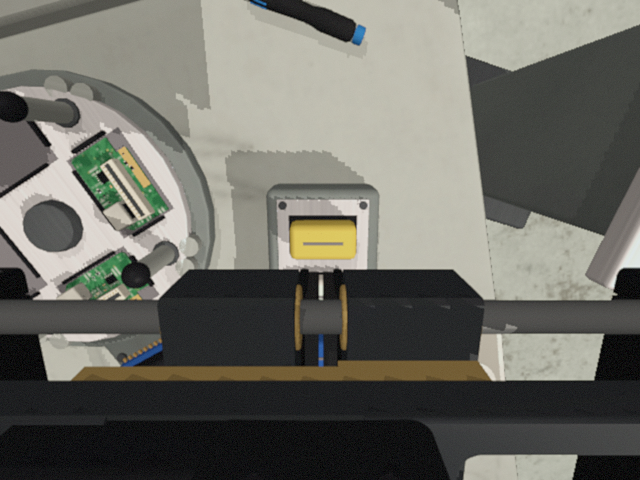

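The wrist view shows the yellow key's top at about (323,238), in line with the jaws. Now I'll press it.

>>> play_rows:
  commands:
    - {"fingers": 1, "tx": 0.05, "ty": 0, "tz": -0.007, "ax": 0, "ay": 0, "az": 0}
    - {"fingers": 1, "tx": 0.085, "ty": 0, "tz": -0.007, "ax": 0, "ay": 0, "az": 0}
    - {"fingers": 1, "tx": 0.095, "ty": 0, "tz": -0.007, "ax": 0, "ay": 0, "az": 0}
    - {"fingers": 1, "tx": 0.106, "ty": 0, "tz": -0.007, "ax": 0, "ay": 0, "az": 0}
    - {"fingers": 1, "tx": 0.106, "ty": 0, "tz": -0.007, "ax": 0, "ay": 0, "az": 0}

```text
time_s: 3.32
tcp_pos: [0.4016, 0.1733, 0.0708]
ee_rot: [[-0.001, -0.958, -0.288], [-0.001, -0.288, 0.958], [-1.0, 0.001, -0.001]]
wrist_force: [-1.2, -0.6, 2.9]
gripper_width: 0.004
```

```bash
python3 -c "
from h import *
plan([((.402,.173,.07),-163.6),((.402,.173,.14),-163.6)])"
```

```text
t 3.32 tcp [0.4016 0.1733 0.0708] yaw -163.26 F [-1.2 -0.6  2.9] w 0.004 xax [-0.001 -0.001 -1.   ] j [ 45.  17. -38.   0. -36. -28.]
tx 0.0011 ty -0.0004 tz -0.0006 ax 0.0019
tx -0.0923 ty -0.0003 tz -0.0007 ax 0.0019
```

>>> play_rows:
  commands:
    - {"fingers": 1, "tx": 0.0015, "ty": 0, "tz": 0, "ax": 0, "ay": 0, "az": 0}
    - {"fingers": 1, "tx": 0.0025, "ty": 0, "tz": 0, "ax": 0, "ay": 0, "az": 0}
    - {"fingers": 1, "tx": 0.0025, "ty": 0, "tz": 0, "ax": 0, "ay": 0, "az": 0}

```text
time_s: 3.57
tcp_pos: [0.4016, 0.1733, 0.0703]
ee_rot: [[0.0, -0.958, -0.288], [-0.0, -0.288, 0.958], [-1.0, -0.0, -0.0]]
wrist_force: [-2.5, -0.6, 10.2]
gripper_width: 0.006
```

>>> play_rows:
  commands:
    - {"fingers": 1, "tx": -0.05, "ty": 0, "tz": 0, "ax": 0, "ay": 0, "az": 0}
    - {"fingers": 1, "tx": -0.107, "ty": 0, "tz": 0, "ax": 0, "ay": 0, "az": 0}
    - {"fingers": 1, "tx": -0.107, "ty": 0, "tz": 0, "ax": 0, "ay": 0, "az": 0}

```text
time_s: 3.82
tcp_pos: [0.4056, 0.1763, 0.1563]
ee_rot: [[0.013, -0.957, -0.289], [0.009, -0.289, 0.957], [-1.0, -0.015, 0.005]]
wrist_force: [0.5, 0.2, 0.0]
gripper_width: 0.002
```

```bash
python3 - <<'E'
from h import *
S=viewer.capture('scene')
cv2.imwrite('pics/s3.png',cv2.resize(S['image'][230:340,280:410,::-1],(650,550)))
plan([((.5075,.2245,.15),-88)])
E
```

```text
t 3.87 tcp [0.4041 0.1754 0.1536] yaw -163.27 F [-0.9  0.5 -0.6] w 0.003 xax [ 0.009  0.007 -1.   ] j [ 45.   9. -32.   0. -48. -28.]
tx 0.0065 ty -0.1508 tz 0.0229 ax -0.4181
```

View pics/s3.png

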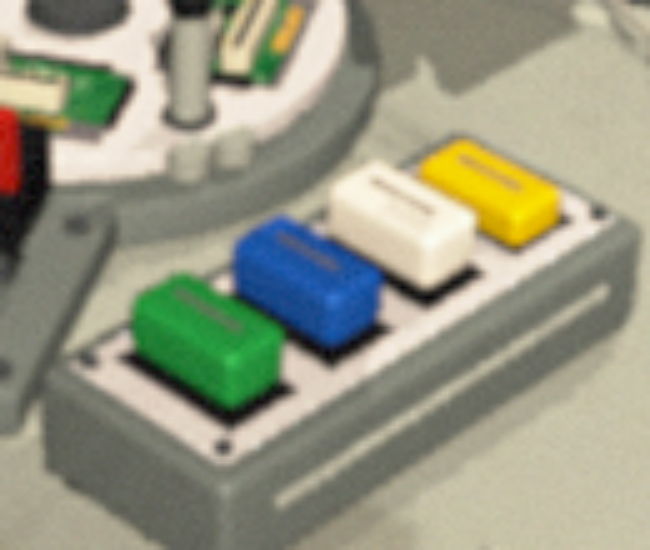

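The crop shows yellow latched down at (490,190), with white (400,220), blue and green all up. Next is the push post.

>>> play_rows:
  commands:
    - {"fingers": 0, "tx": 0.0, "ty": -0.05, "tz": 0.008, "ax": -0.418, "ay": 0, "az": 0}
    - {"fingers": 0, "tx": 0.0, "ty": -0.1, "tz": 0.016, "ax": -0.418, "ay": 0, "az": 0}
    - {"fingers": 0, "tx": 0.0, "ty": -0.15, "tz": 0.023, "ax": -0.418, "ay": 0, "az": 0}
    - {"fingers": 0, "tx": 0.0, "ty": -0.15, "tz": 0.023, "ax": -0.418, "ay": 0, "az": 0}
    - {"fingers": 0, "tx": 0.0, "ty": -0.15, "tz": 0.023, "ax": -0.418, "ay": 0, "az": 0}

```text
time_s: 4.28
tcp_pos: [0.5056, 0.2226, 0.1474]
ee_rot: [[-0.002, -0.605, -0.796], [-0.001, -0.796, 0.605], [-1.0, 0.002, 0.001]]
wrist_force: [-1.8, -0.4, 0.1]
gripper_width: 0.297
```

```bash
python3 - <<'E'
from h import *
plan([((.5075,.2245,.15),-88)])
E
```

```text
t 4.28 tcp [0.5056 0.2226 0.1474] yaw -127.22 F [-1.8 -0.4  0.1] w 0.297 xax [-0.002 -0.001 -1.   ] j [ 41.  20. -17.  -0. -53.  12.]
tx -0.0035 ty -0.0036 tz -0.0005 ax -0.2179
```

>>> play_rows:
  commands:
    - {"fingers": 0, "tx": 0.0, "ty": -0.003, "tz": 0, "ax": -0.218, "ay": 0, "az": 0}
    - {"fingers": 0, "tx": 0.0, "ty": -0.003, "tz": 0, "ax": -0.218, "ay": 0, "az": 0}
    - {"fingers": 0, "tx": 0.0, "ty": -0.003, "tz": 0, "ax": -0.218, "ay": 0, "az": 0}
    - {"fingers": 0, "tx": 0.0, "ty": -0.003, "tz": 0, "ax": -0.218, "ay": 0, "az": 0}
    - {"fingers": 0, "tx": 0.0, "ty": -0.003, "tz": 0, "ax": -0.218, "ay": 0, "az": 0}

```text
time_s: 4.7
tcp_pos: [0.5053, 0.2236, 0.1482]
ee_rot: [[-0.001, -0.024, -1.0], [-0.001, -1.0, 0.024], [-1.0, 0.001, 0.001]]
wrist_force: [-0.9, -0.4, -0.7]
gripper_width: 0.496
```

>>> play_rows:
  commands:
    - {"fingers": 0, "tx": 0.0, "ty": 0, "tz": 0, "ax": -0.018, "ay": 0, "az": 0}
    - {"fingers": 0, "tx": 0.0, "ty": 0, "tz": 0, "ax": -0.018, "ay": 0, "az": 0}

```text
time_s: 4.87
tcp_pos: [0.5054, 0.2236, 0.1484]
ee_rot: [[-0.001, 0.027, -1.0], [-0.001, -1.0, -0.027], [-1.0, 0.001, 0.001]]
wrist_force: [0.1, -0.1, 0.1]
gripper_width: 0.494
```

```bash
python3 - <<'E'
from h import *
plan([((.5075,.2245,.075),-88)])
s=r.sense();W=viewer.capture('wrist');save(W,'w2');save(viewer.capture('top'),'t4')
M=np.array(W['mount']);R=np.array(s['ee_rot']);Tt=np.eye(4);Tt[:3,:3]=R;Tt[:3,3]=s['tcp_pos'];E=np.linalg.inv(Tt@M);W['R']=E[:3,:3];W['t']=E[:3,3]
print([(np.round(k['uv']),round(k['score'],2),np.round(atz(W,k['uv'],.078),4)) for k in spotter.find_in('push_post',W)[:4]])
print(proj(W,(.5075,.2245,.082)))
E
```

```text
t 4.87 tcp [0.5054 0.2236 0.1484] yaw -88.43 F [ 0.1 -0.1  0.1] w 0.494 xax [-0.001 -0.001 -1.   ] j [ 41.  20. -17.  -0. -53.  51.]
tx 0.0978 ty -0.0012 tz -0.0030 ax -0.0024
[(array([320., 114.]), 0.88, array([0.5897, 0.2259, 0.078 ]))]
[np.float64(319.3010616324753), np.float64(257.3254608673779)]
```

View pics/w2.png

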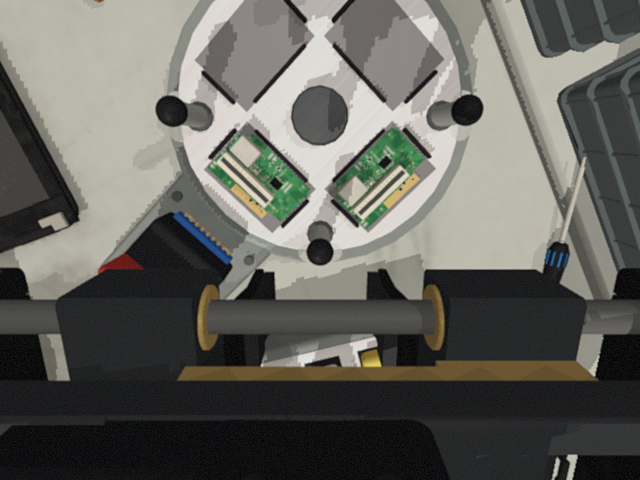

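The post's ball is at (319,250), centred between the fingers. Now I'll descend and grip the post.

>>> play_rows:
  commands:
    - {"fingers": 0, "tx": 0.045, "ty": -0.001, "tz": -0.005, "ax": 0, "ay": 0, "az": 0}
    - {"fingers": 0, "tx": 0.085, "ty": -0.001, "tz": -0.005, "ax": 0, "ay": 0, "az": 0}
    - {"fingers": 0.1, "tx": 0.098, "ty": -0.001, "tz": -0.005, "ax": 0, "ay": 0, "az": 0}
    - {"fingers": 0.5, "tx": 0.098, "ty": -0.001, "tz": -0.005, "ax": 0, "ay": 0, "az": 0}
    - {"fingers": 0.6, "tx": 0.098, "ty": -0.001, "tz": -0.005, "ax": 0, "ay": 0, "az": 0}

```text
time_s: 5.43
tcp_pos: [0.51, 0.2245, 0.076]
ee_rot: [[0.0, 0.027, -1.0], [-0.001, -1.0, -0.027], [-1.0, 0.001, -0.0]]
wrist_force: [0.7, -0.2, 0.4]
gripper_width: 0.377
```

>>> play_rows:
  commands:
    - {"fingers": 1, "tx": 0, "ty": 0, "tz": 0, "ax": 0, "ay": 0, "az": 0}
    - {"fingers": 1, "tx": 0, "ty": 0, "tz": 0, "ax": 0, "ay": 0, "az": 0}
    - {"fingers": 1, "tx": 0, "ty": 0, "tz": 0, "ax": 0, "ay": 0, "az": 0}
    - {"fingers": 1, "tx": 0, "ty": 0, "tz": 0, "ax": 0, "ay": 0, "az": 0}

```text
time_s: 5.77
tcp_pos: [0.5104, 0.2245, 0.0773]
ee_rot: [[0.002, 0.027, -1.0], [0.001, -1.0, -0.027], [-1.0, -0.001, -0.002]]
wrist_force: [-0.3, -2.2, 4.7]
gripper_width: 0.152
```

```bash
cat >> h.py <<'E'
def arc(C,angs,yawoff,rad,z):
    # post direction angle (deg, world yaw) list
    plan([((C[0]+rad*np.cos(np.radians(a)),C[1]+rad*np.sin(np.radians(a)),z),a+yawoff) for a in angs])
E
python3 - <<'E'
from h import *
z=r.sense()['tcp_pos'][2]
arc((.5895,.2268),[175,168.5,162,155.5,149],90,.0815,z)
E
```

```text
t 5.77 tcp [0.5104 0.2245 0.0773] yaw -88.45 F [-0.3 -2.2  4.7] w 0.152 xax [ 0.002  0.001 -1.   ] j [ 40.  25. -21.   0. -43.  51.]
tx 0.0000 ty -0.0127 tz 0.0024 ax 0.0364
tx 0.0000 ty -0.0248 tz 0.0003 ax 0.0725
tx 0.0000 ty -0.0366 tz -0.0031 ax 0.1086
tx 0.0000 ty -0.0480 tz -0.0079 ax 0.1447
tx 0.0001 ty -0.0587 tz -0.0139 ax 0.1808
```

>>> play_rows:
  commands:
    - {"fingers": 1, "tx": 0, "ty": -0.0127, "tz": 0.001, "ax": 0.036, "ay": 0, "az": 0}
    - {"fingers": 1, "tx": 0, "ty": -0.025, "tz": 0, "ax": 0.0725, "ay": 0, "az": 0}
    - {"fingers": 1, "tx": 0, "ty": -0.0366, "tz": -0.0031, "ax": 0.1086, "ay": 0, "az": 0}
    - {"fingers": 1, "tx": 0, "ty": -0.048, "tz": -0.008, "ax": 0.1447, "ay": 0, "az": 0}
    - {"fingers": 1, "tx": 0, "ty": -0.0587, "tz": -0.014, "ax": 0.181, "ay": 0, "az": 0}

```text
time_s: 6.18
tcp_pos: [0.5219, 0.2687, 0.0774]
ee_rot: [[0.006, -0.52, -0.854], [0.001, -0.854, 0.52], [-1.0, -0.004, -0.004]]
wrist_force: [9.4, -7.0, 0.2]
gripper_width: 0.149
```

```bash
python3 - <<'E'
from h import *
z=r.sense()['tcp_pos'][2]
arc((.5895,.2268),[142.5,136,129.5,123,116.5],90,.0815,z)
E
```

```text
t 6.18 tcp [0.5219 0.2687 0.0774] yaw -121.33 F [ 9.4 -7.   0.2] w 0.149 xax [ 0.006  0.001 -1.   ] j [ 43.  28. -17.   0. -45.  15.]
tx 0.0000 ty -0.0107 tz 0.0020 ax 0.0343
tx 0.0001 ty -0.0229 tz 0.0000 ax 0.0704
tx 0.0001 ty -0.0348 tz -0.0034 ax 0.1065
tx 0.0002 ty -0.0461 tz -0.0081 ax 0.1426
tx 0.0003 ty -0.0569 tz -0.0140 ax 0.1787
```

>>> play_rows:
  commands:
    - {"fingers": 1, "tx": 0, "ty": -0.0115, "tz": -0.001, "ax": 0.034, "ay": 0, "az": 0}
    - {"fingers": 1, "tx": 0, "ty": -0.0235, "tz": -0.0025, "ax": 0.0704, "ay": 0, "az": 0}
    - {"fingers": 1, "tx": 0, "ty": -0.035, "tz": -0.0055, "ax": 0.1065, "ay": 0, "az": 0}
    - {"fingers": 1, "tx": 0, "ty": -0.046, "tz": -0.01, "ax": 0.1426, "ay": 0, "az": 0}
    - {"fingers": 1, "tx": 0, "ty": -0.0565, "tz": -0.016, "ax": 0.1787, "ay": 0, "az": 0}

```text
time_s: 6.6
tcp_pos: [0.5529, 0.2978, 0.0774]
ee_rot: [[0.003, -0.895, -0.446], [-0.001, -0.446, 0.895], [-1.0, -0.002, -0.002]]
wrist_force: [3.9, -6.5, 3.9]
gripper_width: 0.153
```

```bash
python3 - <<'E'
from h import *
z=r.sense()['tcp_pos'][2]
arc((.5895,.2268),[110,104,98,92,91],90,.0805,z)
E
```

```text
t 6.6 tcp [0.5529 0.2978 0.0774] yaw -153.5 F [ 3.9 -6.5  3.9] w 0.153 xax [ 0.003 -0.001 -1.   ] j [ 43.  31. -11.   0. -48. -17.]
tx 0.0000 ty -0.0135 tz 0.0001 ax 0.0361
tx 0.0000 ty -0.0246 tz -0.0017 ax 0.0695
tx 0.0001 ty -0.0354 tz -0.0047 ax 0.1028
tx 0.0001 ty -0.0459 tz -0.0089 ax 0.1361
tx 0.0001 ty -0.0476 tz -0.0097 ax 0.1417
```

>>> play_rows:
  commands:
    - {"fingers": 1, "tx": 0, "ty": -0.0135, "tz": -0.001, "ax": 0.036, "ay": 0, "az": 0}
    - {"fingers": 1, "tx": 0, "ty": -0.0246, "tz": -0.003, "ax": 0.0695, "ay": 0, "az": 0}
    - {"fingers": 1, "tx": 0, "ty": -0.0354, "tz": -0.006, "ax": 0.1028, "ay": 0, "az": 0}
    - {"fingers": 1, "tx": 0, "ty": -0.046, "tz": -0.01, "ax": 0.136, "ay": 0, "az": 0}
    - {"fingers": 1, "tx": 0, "ty": -0.046, "tz": -0.01, "ax": 0.136, "ay": 0, "az": 0}

```text
time_s: 7.02
tcp_pos: [0.588, 0.3071, 0.0774]
ee_rot: [[0.004, -0.999, -0.037], [0.0, -0.037, 0.999], [-1.0, -0.004, -0.0]]
wrist_force: [5.8, -4.7, 2.3]
gripper_width: 0.15
```

```bash
python3 - <<'E'
from h import *
z=r.sense()['tcp_pos'][2]
arc((.5895,.2268),[91.7],90,.0805,z)
p=r.sense()['tcp_pos'];print(np.degrees(np.arctan2(p[1]-.2268,p[0]-.5895)))
T=viewer.capture('top')
cv2.imwrite('pics/t5.png',cv2.resize(T['image'][100:270,220:420,::-1],(700,595)))
E
```

```text
t 7.02 tcp [0.588  0.3071 0.0774] yaw -177.89 F [ 5.8 -4.7  2.3] w 0.15 xax [ 0.004  0.    -1.   ] j [ 42.  34.  -5.   0. -51. -40.]
tx -0.0000 ty 0.0012 tz 0.0002 ax 0.0023
91.05567632142848
```

View pics/t5.png

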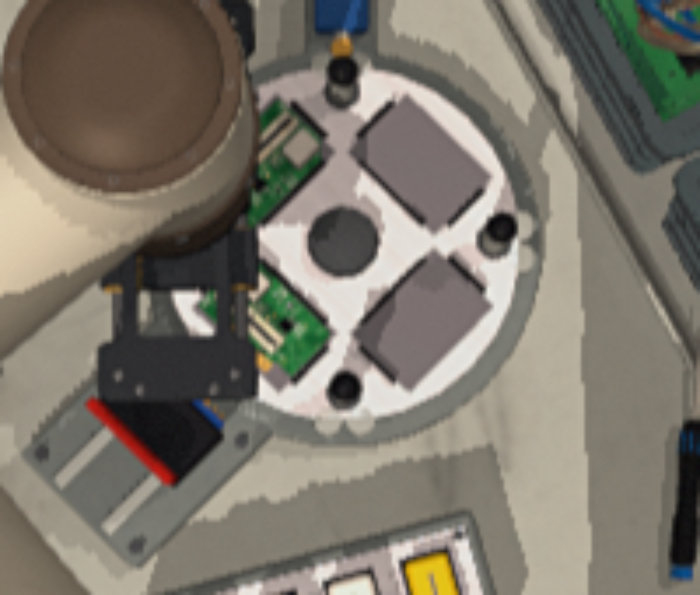

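The card nests are now at the head and one step beyond it, and the posts are back on their original marks. I'll release the post and lift.

>>> play_rows:
  commands:
    - {"fingers": 0, "tx": 0, "ty": 0, "tz": 0, "ax": 0, "ay": 0, "az": 0}
    - {"fingers": 0, "tx": 0, "ty": 0, "tz": 0, "ax": 0, "ay": 0, "az": 0}
    - {"fingers": 0, "tx": 0, "ty": 0, "tz": 0, "ax": 0, "ay": 0, "az": 0}
    - {"fingers": 0, "tx": 0, "ty": 0, "tz": 0, "ax": 0, "ay": 0, "az": 0}
    - {"fingers": 0, "tx": 0, "ty": 0, "tz": 0, "ax": 0, "ay": 0, "az": 0}

```text
time_s: 7.48
tcp_pos: [0.5849, 0.3079, 0.0757]
ee_rot: [[-0.0, -0.999, -0.04], [0.0, -0.04, 0.999], [-1.0, 0.0, 0.0]]
wrist_force: [0.6, -0.8, -1.0]
gripper_width: 0.437
```

>>> play_rows:
  commands:
    - {"fingers": 0, "tx": -0.04, "ty": 0, "tz": 0, "ax": 0, "ay": 0, "az": 0}
    - {"fingers": 0, "tx": -0.09, "ty": 0, "tz": 0, "ax": 0, "ay": 0, "az": 0}
    - {"fingers": 0, "tx": -0.09, "ty": 0, "tz": 0, "ax": 0, "ay": 0, "az": 0}

```text
time_s: 7.73
tcp_pos: [0.5889, 0.3101, 0.1514]
ee_rot: [[0.012, -0.999, -0.042], [0.007, -0.042, 0.999], [-1.0, -0.013, 0.006]]
wrist_force: [0.3, 0.6, 1.9]
gripper_width: 0.496
```

```bash
python3 - <<'E'
from h import *
u=np.array([-.729,.685,0]);C=np.array([.5895,.2268,0])
plan([(C+u*.20+[0,0,.145],136.8),(C+u*.20+[0,0,.145],-43.2)])
S=viewer.capture('scene');T=viewer.capture('top')
cv2.imwrite('pics/s6.png',cv2.resize(S['image'][180:320,180:360,::-1],(720,560)))
for n in ['head_tab','waiting_card']:
  a=spotter.find_in(n,S)[:2];b=spotter.find_in(n,T)[:2]
  print(n,[(k['uv'],round(k['score'],2)) for k in a],[(k['uv'],round(k['score'],2),np.round(atz(T,k['uv'],.04),3)) for k in b])
print(C+u*.06)
E
```

```text
t 7.73 tcp [0.5889 0.3101 0.1514] yaw -177.58 F [0.3 0.6 1.9] w 0.496 xax [ 0.012  0.007 -1.   ] j [ 42.  29.  -1.   0. -59. -39.]
tx 0.0066 ty 0.1906 tz 0.0796 ax 0.2534
tx 0.0066 ty 0.1906 tz 0.0796 ax -0.7466
head_tab [([267.7, 264.8], 0.71), ([426.7, 250.8], 0.28)] [([267.6, 222.5], 0.92, array([0.487, 0.319, 0.04 ]))]
waiting_card [([284.0, 247.9], 0.8)] [([297.4, 190.9], 0.85, array([0.548, 0.265, 0.04 ])), ([298.7, 280.6], 0.21, array([0.38 , 0.258, 0.04 ]))]
[0.54576 0.2679  0.     ]
```

View pics/s6.png

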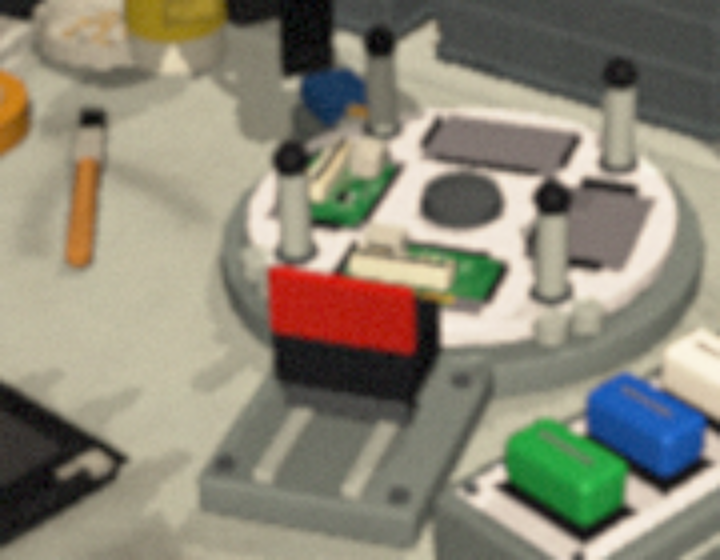

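The scene view shows the table in its detent, the card in front of the head at (430,275) and the head still drawn back. Now the head push.

>>> play_rows:
  commands:
    - {"fingers": 1, "tx": 0, "ty": 0.05, "tz": 0.02, "ax": 0.04, "ay": 0, "az": 0}
    - {"fingers": 1, "tx": 0, "ty": 0.095, "tz": 0.04, "ax": 0.08, "ay": 0, "az": 0}
    - {"fingers": 1, "tx": 0, "ty": 0.145, "tz": 0.06, "ax": 0.12, "ay": 0, "az": 0}
    - {"fingers": 1, "tx": 0.005, "ty": 0.19, "tz": 0.08, "ax": 0.16, "ay": 0, "az": 0}
    - {"fingers": 1, "tx": 0.005, "ty": 0.19, "tz": 0.08, "ax": 0.2, "ay": 0, "az": 0}

```text
time_s: 8.45
tcp_pos: [0.4353, 0.3623, 0.1381]
ee_rot: [[-0.004, -0.838, 0.545], [-0.003, 0.545, 0.838], [-1.0, 0.002, -0.004]]
wrist_force: [-0.4, -1.8, -0.4]
gripper_width: 0.211
```

```bash
python3 - <<'E'
from h import *
u=np.array([-.729,.685,0]);C=np.array([.5895,.2268,0])
plan([(C+u*.20+[0,0,.145],136.8),(C+u*.20+[0,0,.075],136.8)])
E
```

```text
t 8.45 tcp [0.4353 0.3623 0.1381] yaw 146.95 F [-0.4 -1.8 -0.4] w 0.211 xax [-0.004 -0.003 -1.   ] j [ 56.  22. -16.  -0. -52. -89.]
tx -0.0093 ty -0.0084 tz 0.0077 ax 0.0564
tx 0.0841 ty -0.0085 tz 0.0081 ax 0.0564
```

>>> play_rows:
  commands:
    - {"fingers": 1, "tx": 0, "ty": -0.009, "tz": 0.008, "ax": 0.056, "ay": 0, "az": 0}
    - {"fingers": 1, "tx": 0, "ty": -0.009, "tz": 0.008, "ax": 0.056, "ay": 0, "az": 0}
    - {"fingers": 1, "tx": 0.04, "ty": -0.009, "tz": 0.008, "ax": 0.056, "ay": 0, "az": 0}
    - {"fingers": 1, "tx": 0.084, "ty": -0.009, "tz": 0.008, "ax": 0.056, "ay": 0, "az": 0}
    - {"fingers": 1, "tx": 0.084, "ty": -0.009, "tz": 0.008, "ax": 0.056, "ay": 0, "az": 0}

```text
time_s: 8.87
tcp_pos: [0.446, 0.3595, 0.0698]
ee_rot: [[-0.01, -0.73, 0.683], [-0.01, 0.684, 0.73], [-1.0, -0.0, -0.014]]
wrist_force: [-1.3, -0.9, -0.4]
gripper_width: 0.007
```

```bash
python3 - <<'E'
from h import *
u=np.array([-.729,.685,0]);C=np.array([.5895,.2268,0])
plan([(C+u*k+[0,0,.075],136.8) for k in (.2,.18,.16,.145,.135)])
E
```

```text
t 8.87 tcp [0.446  0.3595 0.0698] yaw 136.88 F [-1.3 -0.9 -0.4] w 0.007 xax [-0.01 -0.01 -1.  ] j [ 55.  28. -18.  -0. -45. -98.]
tx -0.0069 ty 0.0062 tz 0.0020 ax 0.0004
tx -0.0069 ty -0.0205 tz 0.0020 ax 0.0004
tx -0.0069 ty -0.0472 tz 0.0019 ax 0.0004
tx -0.0069 ty -0.0672 tz 0.0019 ax 0.0004
tx -0.0069 ty -0.0805 tz 0.0019 ax 0.0004
```

>>> play_rows:
  commands:
    - {"fingers": 1, "tx": -0.004, "ty": -0.012, "tz": 0.002, "ax": 0, "ay": 0, "az": 0}
    - {"fingers": 1, "tx": -0.004, "ty": -0.025, "tz": 0.002, "ax": 0, "ay": 0, "az": 0}
    - {"fingers": 1, "tx": -0.004, "ty": -0.037, "tz": 0.002, "ax": 0, "ay": 0, "az": 0}
    - {"fingers": 1, "tx": -0.004, "ty": -0.05, "tz": 0.002, "ax": 0, "ay": 0, "az": 0}
    - {"fingers": 1, "tx": -0.004, "ty": -0.06, "tz": 0.002, "ax": 0, "ay": 0, "az": 0}

```text
time_s: 9.28
tcp_pos: [0.4852, 0.334, 0.0814]
ee_rot: [[0.003, -0.731, 0.683], [0.004, 0.683, 0.731], [-1.0, 0.0, 0.005]]
wrist_force: [-1.5, 2.7, 2.6]
gripper_width: 0.004
```

```bash
python3 - <<'E'
from h import *
u=np.array([-.729,.685,0]);C=np.array([.5895,.2268,0])
plan([(C+u*k+[0,0,.075],136.8) for k in (.145,.14,.135,.13,.125)])
E
```

```text
t 9.28 tcp [0.4852 0.334  0.0814] yaw 136.96 F [-1.5  2.7  2.6] w 0.004 xax [ 0.003  0.004 -1.   ] j [ 50.  28. -16.   0. -46. -93.]
tx 0.0085 ty -0.0058 tz -0.0090 ax 0.0009
tx 0.0085 ty -0.0125 tz -0.0091 ax 0.0009
tx 0.0085 ty -0.0192 tz -0.0091 ax 0.0009
tx 0.0085 ty -0.0258 tz -0.0091 ax 0.0009
tx 0.0085 ty -0.0325 tz -0.0091 ax 0.0009
```

>>> play_rows:
  commands:
    - {"fingers": 1, "tx": 0, "ty": 0, "tz": 0, "ax": 0, "ay": 0, "az": 0}
    - {"fingers": 1, "tx": 0, "ty": 0, "tz": 0, "ax": 0, "ay": 0, "az": 0}

```text
time_s: 9.45
tcp_pos: [0.4839, 0.3328, 0.08]
ee_rot: [[0.0, -0.73, 0.683], [-0.0, 0.683, 0.73], [-1.0, -0.0, 0.0]]
wrist_force: [0.0, -0.4, 0.2]
gripper_width: 0.004
```

```bash
python3 - <<'E'
from h import *
u=np.array([-.729,.685,0]);C=np.array([.5895,.2268,0])
plan([(C+u*k+[0,0,.075],136.8) for k in (.145,.14,.135,.13,.125)])
E
```

```text
t 9.45 tcp [0.4839 0.3328 0.08  ] yaw 136.9 F [ 0.  -0.4  0.2] w 0.004 xax [ 0. -0. -1.] j [ 50.  28. -16.   0. -46. -93.]
tx 0.0067 ty -0.0060 tz -0.0065 ax 0.0006
tx 0.0067 ty -0.0127 tz -0.0066 ax 0.0006
tx 0.0067 ty -0.0194 tz -0.0066 ax 0.0006
tx 0.0067 ty -0.0260 tz -0.0066 ax 0.0006
tx 0.0067 ty -0.0327 tz -0.0066 ax 0.0006
```

>>> play_rows:
  commands:
    - {"fingers": 1, "tx": 0.004, "ty": -0.006, "tz": -0.003, "ax": 0, "ay": 0, "az": 0}
    - {"fingers": 1, "tx": 0.004, "ty": -0.011, "tz": -0.003, "ax": 0, "ay": 0, "az": 0}
    - {"fingers": 1, "tx": 0.004, "ty": -0.016, "tz": -0.003, "ax": 0, "ay": 0, "az": 0}
    - {"fingers": 1, "tx": 0.004, "ty": -0.02, "tz": -0.003, "ax": 0, "ay": 0, "az": 0}
    - {"fingers": 1, "tx": 0.004, "ty": -0.02, "tz": -0.003, "ax": 0, "ay": 0, "az": 0}

```text
time_s: 9.87
tcp_pos: [0.4929, 0.3218, 0.0766]
ee_rot: [[-0.0, -0.731, 0.682], [0.0, 0.682, 0.731], [-1.0, 0.0, 0.0]]
wrist_force: [-1.8, 1.6, 2.1]
gripper_width: 0.005
```

```bash
python3 - <<'E'
from h import *
u=np.array([-.729,.685,0]);C=np.array([.5895,.2268,0])
plan([(C+u*k+[0,0,.075],136.8) for k in (.145,.14,.135,.13,.125)])
E
```

```text
t 9.87 tcp [0.4929 0.3218 0.0766] yaw 136.97 F [-1.8  1.6  2.1] w 0.005 xax [-0.  0. -1.] j [ 49.  28. -16.  -0. -46. -92.]
tx 0.0021 ty 0.0129 tz -0.0041 ax 0.0009
tx 0.0021 ty 0.0062 tz -0.0041 ax 0.0009
tx 0.0021 ty -0.0005 tz -0.0041 ax 0.0009
tx 0.0021 ty -0.0072 tz -0.0042 ax 0.0009
tx 0.0021 ty -0.0138 tz -0.0042 ax 0.0009
```

>>> play_rows:
  commands:
    - {"fingers": 1, "tx": 0, "ty": -0.003, "tz": 0, "ax": 0, "ay": 0, "az": 0}
    - {"fingers": 1, "tx": 0, "ty": -0.005, "tz": 0, "ax": 0, "ay": 0, "az": 0}
    - {"fingers": 1, "tx": 0, "ty": -0.005, "tz": 0, "ax": 0, "ay": 0, "az": 0}

```text
time_s: 10.12
tcp_pos: [0.4933, 0.3215, 0.0766]
ee_rot: [[-0.003, -0.731, 0.682], [0.003, 0.682, 0.731], [-1.0, 0.004, 0.0]]
wrist_force: [-12.1, 10.5, 4.9]
gripper_width: 0.004
```

Contact force is 16 N with no further travel, so the head is home. I'll back off and lift.

>>> play_rows:
  commands:
    - {"fingers": 1, "tx": 0, "ty": 0.02, "tz": 0, "ax": 0, "ay": 0, "az": 0}
    - {"fingers": 1, "tx": 0, "ty": 0.04, "tz": 0, "ax": 0, "ay": 0, "az": 0}
    - {"fingers": 1, "tx": -0.02, "ty": 0.05, "tz": 0, "ax": 0, "ay": 0, "az": 0}
    - {"fingers": 1, "tx": -0.07, "ty": 0.05, "tz": 0, "ax": 0, "ay": 0, "az": 0}
    - {"fingers": 1, "tx": -0.1, "ty": 0.05, "tz": 0, "ax": 0, "ay": 0, "az": 0}

```text
time_s: 10.53
tcp_pos: [0.468, 0.3447, 0.1531]
ee_rot: [[0.0, -0.732, 0.681], [-0.002, 0.681, 0.732], [-1.0, -0.001, -0.001]]
wrist_force: [0.8, 0.6, 0.9]
gripper_width: 0.004
```

```bash
python3 - <<'E'
from h import *
plan([((.378,.2545,.15),-163.6)])
S=viewer.capture('scene');T=viewer.capture('top')
cv2.imwrite('pics/s7.png',np.hstack([cv2.resize(S['image'][200:320,220:370,::-1],(400,320)),cv2.resize(T['image'][140:260,230:380,::-1],(400,320))]))
E
```

```text
t 10.53 tcp [0.468  0.3447 0.1531] yaw 137.08 F [0.8 0.6 0.9] w 0.004 xax [ 0.    -0.002 -1.   ] j [ 52.  22. -13.   0. -55. -95.]
tx 0.0043 ty 0.0060 tz -0.1699 ax -0.3296
```

View pics/s7.png

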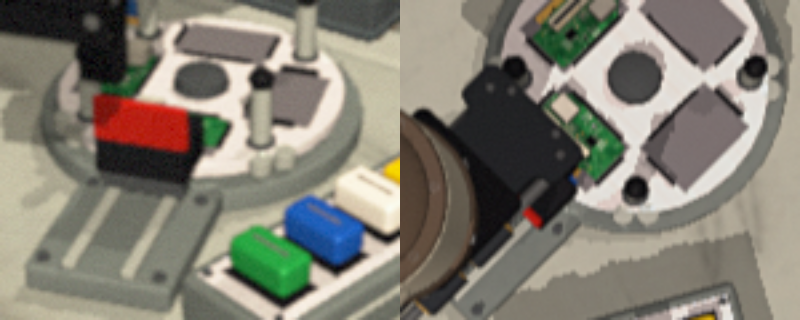

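The views show the head home over the card's contacts, with blue, green and white up. Next is the blue key.

>>> play_rows:
  commands:
    - {"fingers": 1, "tx": 0, "ty": 0.001, "tz": -0.04, "ax": -0.33, "ay": 0, "az": 0}
    - {"fingers": 1, "tx": 0, "ty": 0.003, "tz": -0.08, "ax": -0.33, "ay": 0, "az": 0}
    - {"fingers": 1, "tx": 0, "ty": 0.005, "tz": -0.12, "ax": -0.33, "ay": 0, "az": 0}
    - {"fingers": 1, "tx": 0, "ty": 0.006, "tz": -0.17, "ax": -0.33, "ay": 0, "az": 0}
    - {"fingers": 1, "tx": 0, "ty": 0.006, "tz": -0.17, "ax": -0.33, "ay": 0, "az": 0}

```text
time_s: 11.05
tcp_pos: [0.3718, 0.2473, 0.1491]
ee_rot: [[-0.008, -0.993, 0.122], [-0.008, 0.122, 0.993], [-1.0, 0.007, -0.009]]
wrist_force: [-0.9, 0.5, -0.6]
gripper_width: 0.007
```

```bash
python3 - <<'E'
from h import *
plan([((.3783,.254,.14),-163.6)])
E
```

```text
t 11.05 tcp [0.3718 0.2473 0.1491] yaw 173.0 F [-0.9  0.5 -0.6] w 0.007 xax [-0.008 -0.008 -1.   ] j [ 55.  11. -31.  -0. -49. -61.]
tx 0.0120 ty -0.0076 tz 0.0100 ax -0.1300
```

>>> play_rows:
  commands:
    - {"fingers": 1, "tx": 0, "ty": 0, "tz": 0, "ax": -0.13, "ay": 0, "az": 0}
    - {"fingers": 1, "tx": 0, "ty": 0, "tz": 0, "ax": -0.13, "ay": 0, "az": 0}
    - {"fingers": 1, "tx": 0, "ty": 0, "tz": 0, "ax": -0.13, "ay": 0, "az": 0}
    - {"fingers": 1, "tx": 0, "ty": 0, "tz": 0, "ax": -0.13, "ay": 0, "az": 0}
    - {"fingers": 1, "tx": 0, "ty": 0, "tz": 0, "ax": -0.13, "ay": 0, "az": 0}

```text
time_s: 11.47
tcp_pos: [0.3773, 0.2536, 0.1506]
ee_rot: [[-0.002, -0.96, -0.279], [-0.002, -0.279, 0.96], [-1.0, 0.002, -0.002]]
wrist_force: [-0.2, -0.1, -0.2]
gripper_width: 0.004
```

```bash
python3 - <<'E'
from h import *
plan([((.3783,.254,.0700),-163.6)])
E
```

```text
t 11.47 tcp [0.3773 0.2536 0.1506] yaw -163.81 F [-0.2 -0.1 -0.2] w 0.004 xax [-0.002 -0.002 -1.   ] j [ 54.  11. -30.   0. -49. -38.]
tx 0.1075 ty -0.0016 tz 0.0003 ax -0.0012
```

>>> play_rows:
  commands:
    - {"fingers": 1, "tx": 0.05, "ty": -0.001, "tz": 0, "ax": 0, "ay": 0, "az": 0}
    - {"fingers": 1, "tx": 0.085, "ty": -0.001, "tz": 0, "ax": 0, "ay": 0, "az": 0}
    - {"fingers": 1, "tx": 0.1, "ty": -0.001, "tz": 0, "ax": 0, "ay": 0, "az": 0}
    - {"fingers": 1, "tx": 0.107, "ty": -0.001, "tz": 0, "ax": 0, "ay": 0, "az": 0}
    - {"fingers": 1, "tx": 0.107, "ty": -0.001, "tz": 0, "ax": 0, "ay": 0, "az": 0}

```text
time_s: 11.88
tcp_pos: [0.3781, 0.2539, 0.0709]
ee_rot: [[-0.002, -0.96, -0.278], [-0.004, -0.278, 0.96], [-1.0, 0.003, -0.003]]
wrist_force: [-0.3, -0.9, 3.4]
gripper_width: 0.004
```

>>> play_rows:
  commands:
    - {"fingers": 1, "tx": 0.001, "ty": 0, "tz": 0, "ax": 0, "ay": 0, "az": 0}
    - {"fingers": 1, "tx": 0.002, "ty": 0, "tz": 0, "ax": 0, "ay": 0, "az": 0}
    - {"fingers": 1, "tx": 0.002, "ty": 0, "tz": 0, "ax": 0, "ay": 0, "az": 0}

```text
time_s: 12.13
tcp_pos: [0.3781, 0.2539, 0.0703]
ee_rot: [[-0.001, -0.961, -0.278], [-0.002, -0.278, 0.961], [-1.0, 0.002, -0.002]]
wrist_force: [-2.5, -2.6, 7.5]
gripper_width: 0.003
```

>>> play_rows:
  commands:
    - {"fingers": 1, "tx": -0.05, "ty": 0, "tz": 0, "ax": 0, "ay": 0, "az": 0}
    - {"fingers": 1, "tx": -0.1, "ty": 0, "tz": 0, "ax": 0, "ay": 0, "az": 0}
    - {"fingers": 1, "tx": -0.15, "ty": 0, "tz": 0, "ax": 0, "ay": 0, "az": 0}
    - {"fingers": 1, "tx": -0.16, "ty": 0, "tz": 0, "ax": 0, "ay": 0, "az": 0}
    - {"fingers": 1, "tx": -0.16, "ty": 0, "tz": 0, "ax": 0, "ay": 0, "az": 0}

```text
time_s: 12.55
tcp_pos: [0.3797, 0.2563, 0.193]
ee_rot: [[0.005, -0.96, -0.279], [0.006, -0.278, 0.96], [-1.0, -0.007, 0.005]]
wrist_force: [0.6, 0.0, -1.3]
gripper_width: 0.006
```

```bash
python3 - <<'E'
from h import *
plan([])
S=viewer.capture('scene');cv2.imwrite('pics/s8.png',cv2.resize(S['image'][180:420,180:480,::-1],(750,600)))
E
```

```text
t 12.55 tcp [0.3797 0.2563 0.193 ] yaw -163.83 F [ 0.6  0.  -1.3] w 0.006 xax [ 0.005  0.006 -1.   ] j [ 54.   8. -26.   0. -55. -38.]
```

View pics/s8.png

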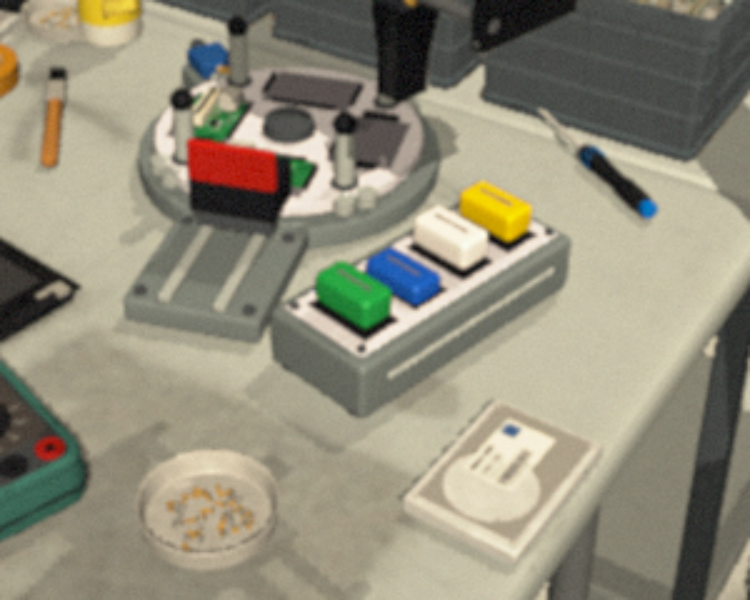

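Blue is down at (404,275), white, yellow and green are up, the head is home at (235,180), and the bystanders haven't moved. I'm handing the job in.

```bash
python3 -c "
from h import *
print(job.finish_job())"
```

```text
the job is handed in; nothing more can be done
None
```

I did all four steps in order and handed the job in after about 12.6 s of the 61 s allowed. No check failed or disagreed; the hand-in gives no verdict.

1. **Yellow key:** I pressed it with shut fingers to about 10 N. The picture afterwards showed it latched and the white key up.
2. **Table:** I gripped the push post, led it round a quarter turn clockwise, and let the detent settle it. The card's measured centre was about 4 mm from the computed test station, within the 8 mm limit.
3. **Contact head:** I pushed the red tab until it stopped, at about 16 N with no further travel. I judged it home from that force and the pictures, because I could not read its travel directly.
4. **Blue key:** I pressed it to the same depth as yellow, at about 7.5 N.

The last picture showed blue down and yellow, white and green up. The head was home, the table was in its detent, and the bystanders in view were where they started. The arm was clear above everything, with wrist force near zero.

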